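# Hang the neck ring on the sprung J-hook of the plating stand

## Task

Lift the polished neck ring by its rim out of the slotted wooden rack and hang it on the steel J-hook of the plating stand. Pass it over the upturned tip, then press it down between the tip and the copper contact spring, feeling your way, until it snaps in under the knee of the spring and rests on the bottom of the hook; then let go of it and draw back. The hook bends easily, so press only as hard as the spring needs, and leave the other things on the bench where they are.

Things in the scene. Friction and masses are not known exactly. Their poses are not given: they have to be found in the camera images.
- neck_ring: neck ring: a plain closed hoop of polished 8 mm round bar, 144 mm outside and 128 mm inside diameter (68 mm from centre to the middle of the bar), 0.15 to 0.26 kg. Origin at the hoop's centre, own x along the hoop's axis. It starts upright in the rack's slot, its highest point 146 mm above the bench, leaning by up to 3 degrees
- plating_stand: plating stand, fixed: dark steel base 130 x 100 x 16 mm, 12 mm post, J-hook. Origin on the bench under the hook's throat; own x runs from the hook's tip to the post, so the tip points to -x, roughly at the robot. The base reaches 53 mm to -x and 77 mm to +x; the post stands at x = +52 mm and ends 242 mm up; a thumb screw at the post reaches 31 mm to -y. More than 14 N bends the hook
- seat_mid (a point): point on the stand 220 mm over its origin: the bottom of the J-hook (top of its level 8 mm rod, where the ring's bar comes to rest) at its middle setting. The clamped hook may really sit up to 14 mm higher or lower; this is not reported, it must be seen or felt. When seated, the hoop's centre is 64 mm below the true bottom and 3 mm before it (-x)
- mouth_mid (a point): the hook's mouth at the middle setting, 27 mm above seat_mid and 3 mm to -x: lower the bar here, hoop square to the stand's x. On one side the upturned tip, 23 mm above the hook's bottom; on the other the copper contact spring, a 10 mm wide strip flared to 32 mm up. Fingers that hold the rim 30 mm beside its highest point pass beside them. Mouth and true bottom move together
- contact_spring (a joint): bend of the contact spring, rad. Its knee, 11 mm over the hook's bottom, leaves 3 mm to the tip. 0 = closed; about 0.16 while the bar passes the knee, which takes 3 to 6 N, then the push falls off sharply and the spring draws the bar in; next comes the firm bottom. Below 0.02 again once the bar lies under the knee, over 0.03 if it is stuck above. Noise about 0.02
- hoop_rack: beech hoop rack, fixed, 92 x 170 mm: origin on the bench at its middle, own y along its slot. Two pairs of cheeks, 41 to 75 mm either side of the middle, rise 66 mm above the bench and leave a 10.5 mm slot in which the ring stands on two sloping blocks, its bottom 2 mm above the bench
- tin_teal: round teal tin with small parts, 64 x 18 mm high, right of the plating stand; origin under its middle
- pumice_egg: egg of pumice, 44 x 43 mm high, right of the plating stand; origin under its middle
- tin_green: round green tin, 63 x 16 mm high, behind the rack; origin under its middle
- wax_disc: tan wax disc, 32 x 10 mm high, left of the rack; origin under its middle
- yellow_pot: small yellow pot, 47 x 24 mm high, behind the rack to the left; origin under its middle
- ring_clamp: wooden ring clamp, 121 mm long and 26 mm thick, far left; origin under its middle
- flat_pliers: flat pliers with red handles, 136 mm long and 11 mm thick, at the right; origin under their middle

How it is judged:
By the outcome, as a careful person would: the job done as asked, in the order asked, and still so for the second after the job is handed in, with the robot touching nothing.
It also fails if it takes over 58 s, if anything falls off the work surface, if the arm or the gripper's body presses on something with over 40 N, if the wrist force passes 120 N, or if a joint passes its speed limit or range.

## Robot

A 6-joint arm with a two-finger parallel gripper is mounted at the origin on a cart in front of the work surface, level with it; the furniture and walls round the work are solid. World frame = base frame: x ahead of the robot, y to its left, z up, the work surface at z = 0. Lengths are in mm, angles in rad, forces in N, time in s.
With the tool pointing down it reaches from about 350 to 975 mm from the base axis. Payload 7.1 kg.
Tool frame: the origin (TCP) lies midway between the tips of the shut fingers; the grasp point (between the pads) lies 19 mm behind it (ctrl.grasp_offset is the distance from the TCP to the grasp point, in mm); z points along the fingers, y is the line along which they close (so a half turn about z gives the same grasp; the last joint's range is limited). The gripper opens to 88 mm and grips with 3 to 60 N. Pads are 20 mm wide; open, the fingers measure 115 mm over their backs; the gripper's body (75 mm by 178 mm) begins 61 mm behind the grasp point.
Start: joints at [1.215, 0.423, 1.63, -0, 1.089, -0.019], TCP at [206.511, 589.88, 222.675] pointing down, gripper open.
Joint ranges: [-3, 3], [-0.9, 2.11], [0.09, 2.58], [-1.31, 4.45], [0.11, 2.69], [-2.54, 2.54]. Speed limits (rad/s): [2.39, 2.39, 3.01, 3.14, 3.14, 3.14].

## Interface

Orientations are given as a rotation vector (axis times angle).
In Python, from workcell import ctrl gives the robot as it stands. The module is installed in compiled form; this text tells all that it offers.
- The arm moves only by the tool servo_tool, never from a script. Its argument "rows" is a list of rows, each a list of 7 numbers: the turn, a rotation vector about the tool's x, y, z as a fraction of full scale, then the shift along the tool's x, y, z as a fraction of full scale, then the finger opening in mm, from 0 to 87.8. A call has 1 to 10 rows; each row is the pose to reach, as a shift and turn from the pose commanded when the call began, along the tool's axes at that moment; what a row does not reach only later rows make up. Full scale, the value 1, is 20 cm for a shift and 1.5 rad for a turn. A row lasts 1/8 s, in which the tool goes at most 62.5 mm and 10.7 degrees, less where a joint would pass 70% of its speed; a pose out of reach is approached as far as the arm can. A call with a number of a shift or a turn outside -1 to 1 is refused whole. A call with a gripper value outside its range is refused whole. The fingers move at their own pace and stop on an object; the grip force is fixed at half the most. Time passes only in rows, so rows that repeat a pose let the fingers close. It gives the time, the measured TCP pose, the force, the opening and the grip force at its end, in the units of the state.
- ctrl.get_obs(): the state, without advancing time (a new reading comes with each control period).
- ctrl.get_image(name): name is "scene" or "top"; returns (picture, depth): 400x640x3 uint8, red, green, blue; 400x640 float32, mm along the optical axis (not along the pixel's ray), 0 where there is no reading.
- ctrl.camera_info(name): a dict with "intrinsics" (3x3 intrinsics, pixels), "R" (3x3) and "t" (3): a world point X has camera coordinates R X + t. Camera axes: x right, y down, z forward; pixel columns grow to the right and rows downward; lengths in mm; the calibration is good to about 2 mm. A picture is of the moment at which its call begins. camera_info takes no time and is no camera call.
- ctrl.close_job(): hands the job in; it is judged then, once.
The state is a dict: "t": time; "qpos": joint angles; "qvel": joint speeds; "joint_torque": joint torques, N m; "ee_pos": TCP position; "orientation": TCP orientation; "ft_force": force on the tool from outside, world axes, zero at the start; "moment": the same for the moment, N m; "width": finger opening in mm; "grasp_force": force on a finger pad.
Only numpy, scipy, OpenCV 4.12 (cv2) and the standard library are available. Lean on these libraries where they do the work, as an engineer would, in place of code of your own. Each camera call takes 0.05 s, during which the arm holds its last target. There are 200 camera calls.

## Working session

There is one attempt and no reset: what is moved stays moved. The work goes in short steps, Python scripts to look and compute and a tool call to move; the robot and the scene stay as the last step left them, time stands still between calls to the robot, and variables do not carry over. Pictures are saved under pics/ and viewed, at most 10 in all, crops included, and the job is handed in when it is done.

Besides the shell and the picture viewer there is one more tool, called after "Call:" as a command line: name --pt "numbers of a row" for each row, then --argument value for the rest. servo_tool: Moves the arm, as the interface text tells. Its arguments: {"type":"object","properties":{"rows":{"type":"array","items":{"type":"array","items":{"type":"number"}}}},"required":["rows"]}

```bash
mkdir -p pics
cat > h.py <<'E'
import numpy as np, cv2
from workcell import ctrl
from scipy.spatial.transform import Rotation as Ro
def cloud(n):
    im,d=ctrl.get_image(n); c=ctrl.camera_info(n); K=c["intrinsics"];R=np.array(c["R"]);t=np.array(c["t"])
    v,u=np.mgrid[:400,:640]; p=np.stack([(u-K[0][2])/K[0][0]*d,(v-K[1][2])/K[1][1]*d,d],-1)
    return im,d,(p-t)@R
E
python3 - <<'E'
from h import *
for n in("scene","top"):
    im,d,P=cloud(n); cv2.imwrite(f"pics/{n}0.png",im[...,::-1]); np.savez(f"{n}0.npz",im=im,d=d,P=P)
    c=ctrl.camera_info(n); print(n,-np.array(c["R"]).T@np.array(c["t"]),c["R"][2],c["intrinsics"][0][0])
o=ctrl.get_obs(); print(o["t"],o["ee_pos"],o["orientation"],o["ft_force"],o["width"],Ro.from_rotvec(o["orientation"]).as_matrix().round(3), ctrl.grasp_offset)
E
```

```text
scene [ 173.00054549 -744.62944348 1071.624427  ] [ 0.29065898  0.62780343 -0.72206663] 453.9503360090288
top [ 408.15239463   72.52839973 1181.64997618] [ 0.15783364 -0.00288027 -0.98746152] 388.4916426705645
0.1 [206.34123271 589.42565351 221.98076045] [-5.26471899e-01 -3.09691545e+00  2.12250211e-03] [-0.79635487  0.89199314  0.38475595] 88.03778573709488 [[-0.944  0.33  -0.   ]
 [ 0.33   0.944 -0.001]
 [ 0.    -0.001 -1.   ]] 18.700000000000003
```

View pics/scene0.png

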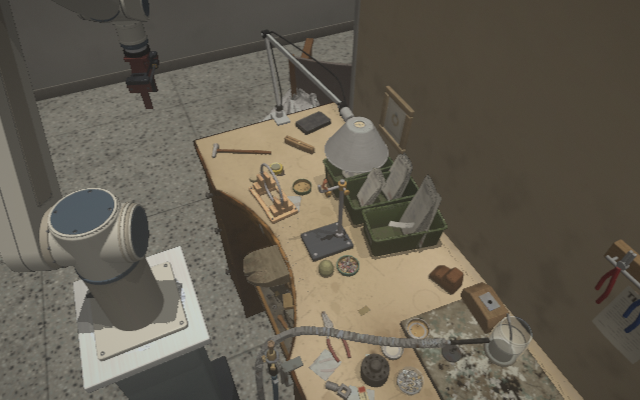

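View pics/top0.png

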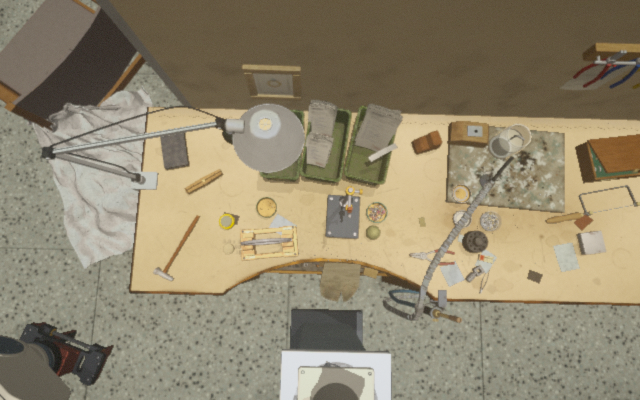

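The scene view shows the rack with the upright ring at about (270,190) and the stand at (335,220), with a lamp behind it. In the top view the ring is at (268,241) and the stand base at (343,216).

Run:
```python
from h import *
A={n:np.load(n+"0.npz") for n in("scene","top")}
P=A["top"]["P"]; im=A["top"]["im"]
def reg(P,u0,u1,v0,v1): return P[v0:v1,u0:u1].reshape(-1,3)
q=reg(P,235,305,222,265)
print("rack z hist",np.histogram(q[:,2],bins=range(-10,170,10)))
r=q[q[:,2]>100]; print("ring",len(r),r.min(0),r.max(0),r.mean(0)); 
m=cv2.minAreaRect(q[(q[:,2]>45)&(q[:,2]<80)][:,:2].astype(np.float32)); print("cheeks",m)
rk=cv2.minAreaRect(q[(q[:,2]>10)&(q[:,2]<80)][:,:2].astype(np.float32)); print("rack",rk)
if len(r)>5: print(cv2.fitLine(r[:,:2].astype(np.float32),cv2.DIST_L2,0,.01,.01).ravel())
q=reg(P,322,362,190,242)
b=q[(q[:,2]>9)&(q[:,2]<23)]; print("base",cv2.minAreaRect(b[:,:2].astype(np.float32)),len(b),np.median(b[:,2]))
h=q[q[:,2]>100]; print("hook",h.round(0))
P=A["scene"]["P"];q=reg(P,315,360,170,245);h=q[(q[:,2]>150)&(q[:,2]<290)&(q[:,0]<760)]; print("sc",len(h),h.min(0),h.max(0))
q=reg(P,240,305,155,225); r=q[q[:,2]>90]; print("ring sc",len(r),r.min(0),r.max(0),cv2.fitLine(r[:,:2].astype(np.float32),cv2.DIST_L2,0,.01,.01).ravel())
a=A["top"]["im"][185:270,225:365]; b=A["scene"]["im"][155:265,235:365]
a=cv2.resize(a,None,fx=5,fy=5,interpolation=2)[:,:,::-1]; b=cv2.resize(b,None,fx=5,fy=5,interpolation=2)[:,:,::-1]
cv2.imwrite("pics/ta.png",a); cv2.imwrite("pics/sa.png",b)
```

```text
rack z hist (array([1123,  616,  598,   32,  245,   15,   13,  182,    6,    3,    5,
          9,   18,   20,   47,   50,    0]), array([-10,   0,  10,  20,  30,  40,  50,  60,  70,  80,  90, 100, 110,
       120, 130, 140, 150, 160]))
ring 157 [408.15239463  72.52839973 100.73824542] [ 470.24892996  273.91793229 1181.64997618] [456.3486665  193.44868316 219.43222402]
cheeks ((460.19854736328125, 207.88565063476562), (34.46660614013672, 148.74484252929688), 6.399337291717529)
rack ((460.3751220703125, 208.6893310546875), (91.40257263183594, 169.6574249267578), 6.150280952453613)
[1.5848215e-01 9.8736185e-01 4.5634866e+02 1.9344868e+02]
base ((545.0261840820312, -11.71561050415039), (99.69404602050781, 129.75579833984375), 88.34713745117188) 1237 14.994054680275855
hook [[ 585.   -3.  234.]
 [ 585.   -6.  232.]
 [ 584.   -8.  240.]
 [ 584.  -10.  243.]
 [ 584.  -13.  239.]
 [ 584.  -15.  240.]
 [ 585.  -18.  238.]
 [ 586.  -21.  233.]
 [ 586.  -23.  231.]
 [ 588.  -27.  224.]
 [ 587.  -39.  228.]
 [ 587.  -41.  230.]
 [ 585.   -2.  220.]
 [ 583.   -3.  232.]
 [ 583.   -6.  235.]
 [ 5
[... 3197 characters left out ...]
-13.  242.]
 [ 529.  -15.  244.]
 [ 529.  -10.  225.]
 [ 528.  -12.  229.]
 [ 529.  -15.  224.]
 [ 526.   -7.  225.]
 [ 526.   -9.  228.]
 [ 524.  -10.  247.]
 [ 526.  -15.  227.]
 [ 521.   -8.  250.]
 [ 521.  -10.  249.]
 [ 521.  -12.  253.]
 [ 519.   -8.  247.]
 [ 518.  -10.  253.]
 [ 519.  -13.  247.]
 [ 519.  -15.  246.]
 [ 516.  -10.  247.]
 [ 516.  -13.  248.]
 [ 408.   73. 1182.]
 [ 408.   73. 1182.]
 [ 408.   73. 1182.]
 [ 408.   73. 1182.]]
sc 318 [514.3513225  -47.447529   150.57581578] [593.68664266  -7.29945472 261.43803635]
ring sc 135 [ 173.00054549 -744.62944348   90.29585352] [ 468.9878309   269.87613076 1071.624427  ] [2.8975105e-01 9.5710206e-01 4.1991437e+02 5.8176380e+01]
```

View pics/ta.png

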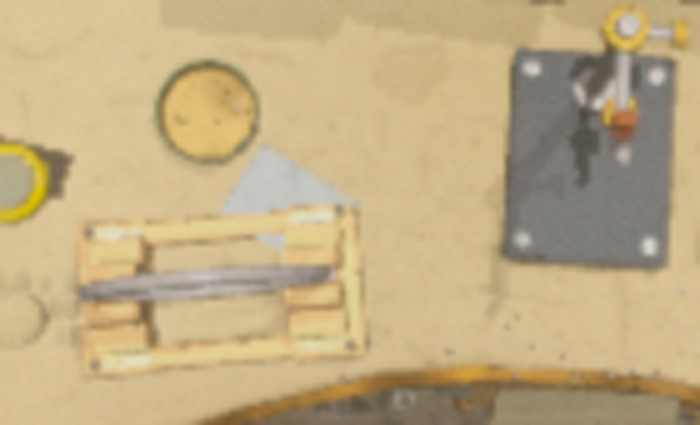

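View pics/sa.png

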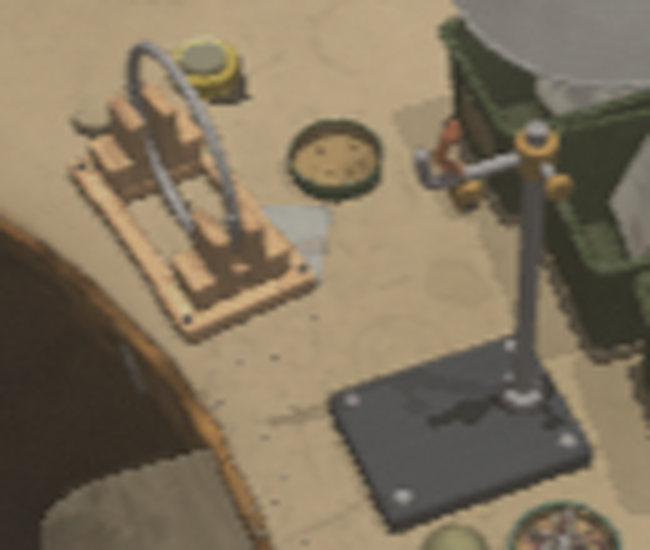

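Both crops are clear: the ring stands in the rack at left, and the hook with its tip, red-copper spring and rod is at about (623,120) in the top crop. The stand's +x is at about -1.65° and its origin is near (533,-11.4). Rod, tip and spring heights all put the seat near 226.3. Next is the ring fit and a clearance check.

Run:
```python
from h import *
for n,(u0,u1,v0,v1) in {"top":(235,305,222,265),"scene":(240,305,155,225)}.items():
    A=np.load(n+"0.npz"); q=A["P"][v0:v1,u0:u1].reshape(-1,3); d=A["d"][v0:v1,u0:u1].ravel()
    r=q[(d>0)&(q[:,2]>85)&(q[:,2]<160)]
    for _ in range(3):
        c=r.mean(0); w=np.linalg.svd(r-c)[2][2]; w*=np.sign(w[0]); e=(r-c)@w; r=r[abs(e)<4]
    top=r[r[:,2]>138]
    print(n,len(r),c,"axis",w,"yaw",np.degrees(np.arctan2(w[1],w[0])),"lean",np.degrees(np.arcsin(w[2])),e.std(),r.min(0),r.max(0),"top",np.median(top,0))
    h=np.array([0,0,1.]);
    y=np.cross([0,0,1],w);y/=np.linalg.norm(y); z=np.cross(w,y)
    a,b=(r-c)@y,(r-c)@z; s=np.linalg.lstsq(np.c_[2*a,2*b,np.ones(len(a))],a*a+b*b,rcond=None)[0]; C=c+y*s[0]+z*s[1]; print("circle",C,np.sqrt(s[2]+s[0]**2+s[1]**2))
    q=A["P"];m=(A["d"]>0)&(q[...,2]>150)&(q[...,0]>300)&(q[...,0]<760)&(abs(q[...,1]-100)<400); k=q[m]
    for x in range(300,760,40):
        s=k[(k[:,0]>=x)&(k[:,0]<x+40)]
        if len(s): print(x,len(s),s[:,1:].min(0).round(),s[:,1:].max(0).round())
```

```text
top 145 [460.74570146 202.3769242  130.73954553] axis [ 0.99329742  0.11552513 -0.0037651 ] yaw 6.633961619662006 lean -0.2157251346588259 2.19412435200001 [449.97719887 139.82486497  85.29476688] [471.10914769 275.57771707 148.43371039] top [460.39212563 205.65763406 142.82999452]
circle [459.83887518 208.33077814  74.18641062] 70.41522597316252
500 45 [-17. 213.] [ -5. 258.]
540 75 [-42. 208.] [ -3. 239.]
580 83 [-44. 159.] [ -2. 244.]
660 249 [164. 151.] [499. 258.]
700 1204 [138. 150.] [499. 265.]
740 775 [136. 150.] [500. 274.]
scene 113 [460.14739564 189.63553466 124.87244979] axis [ 0.99243529  0.12268357 -0.00457614] yaw 7.047078742144097 lean -0.2621941873571159 1.9438423970886376 [448.49890515 137.46532666  86.08303903] [468.9878309  272.09490102 149.75876561] top [458.13891452 202.41673804 143.08739798]
circle [457.97438136 205.50800964  79.13863888] 66.56055209761924
500 88 [-21. 205.] [ -7. 261.]
540 125 [-47. 151.] [ -8. 260.]
580 105 [-47. 152.] [ -7. 248.]
660 201 [158. 150.] [497. 267.]
700 758 [135. 150.] [500. 268.]
740 482 [131. 150.] [496. 277.]
```

```bash
cat >> h.py <<'E'
def mv(p,yaw):
    o=ctrl.get_obs(); R=Ro.from_rotvec(o["orientation"]).as_matrix(); a=np.radians(yaw)
    y=np.array([np.cos(a),np.sin(a),0]); z=np.array([0,0,-1.]); T=np.c_[np.cross(y,z),y,z]
    r=Ro.from_matrix(R.T@T).as_rotvec()/1.5; s=R.T@(np.array(p)-o["ee_pos"])/200
    print("yaw now",np.degrees(np.arctan2(R[1,1],R[0,1])),o["ee_pos"].round(1),o["t"],o["ft_force"].round(2)); print(r.round(3),s.round(3),np.linalg.norm(s)*200)
E
python3 -c "
from h import *
mv([330,400,215],38)"
```

```text
yaw now 70.70404403386458 [206.3 589.4 222. ] 0.1 [-0.8   0.89  0.38]
[-0.001  0.     0.381] [-0.897 -0.69   0.036] 226.3234410140529
```

Call:
servo_tool --pt "0 0 0.1 -0.2 -0.15 0.01 60" --pt "0 0 0.2 -0.42 -0.32 0.02 60" --pt "0 0 0.29 -0.66 -0.51 0.03 60" --pt "0 0 0.38 -0.897 -0.69 0.036 60" --pt "0 0 0.38 -0.897 -0.69 0.036 60"

```text
t: 0.72
ee_pos: [331.5, 397.2, 215.2]
orientation: [1.384, 2.82, -0.002]
ft_force: [-0.6, 0.7, -0.5]
width: 59.9
grasp_force: 0.0
```

```bash
python3 -c "
from h import *
mv([456,237,185],6.6)"
```

```text
yaw now 37.72613231561703 [331.5 397.2 215.2] 0.725 [-0.56  0.72 -0.53]
[-0.001  0.001  0.362] [-1.014  0.002  0.152] 205.11019343043267
```

Call:
servo_tool --pt "0 0 0.09 -0.25 0 0.03 60" --pt "0 0 0.18 -0.5 0 0.07 60" --pt "0 0 0.27 -0.75 0 0.11 60" --pt "0 0 0.36 -1 0 0.15 60" --pt "0 0 0.36 -1 0 0.15 60" --pt "0 0 0.36 -1 0 0.15 60"

```text
t: 1.48
ee_pos: [453.2, 243.6, 185.3]
orientation: [-2.078, -2.356, 0.0]
ft_force: [-0.9, -0.4, 0.9]
width: 60.0
grasp_force: 0.0
```

Run:
```python
from h import *
mv([456,237,116],6.6)
for n,(u0,u1,v0,v1) in {"top":(225,315,200,270),"scene":(225,325,110,230)}.items():
    im,d,P=cloud(n); c=cv2.resize(im[v0:v1,u0:u1],None,fx=4,fy=4,interpolation=2)[...,::-1]
    cv2.imwrite(f"pics/{n}1.png",c)
a,b=cv2.imread("pics/top1.png"),cv2.imread("pics/scene1.png"); b=cv2.resize(b,(400,480))
out=np.zeros((480,760,3),np.uint8); out[:280,:360]=a; out[:,360:]=b; cv2.imwrite("pics/both1.png",out)
```

```text
yaw now 7.184488947521943 [453.2 243.6 185.3] 1.475 [-0.94 -0.37  0.94]
[-0.    -0.     0.007] [-0.035  0.01   0.347] 69.71003120784816
```

View pics/both1.png

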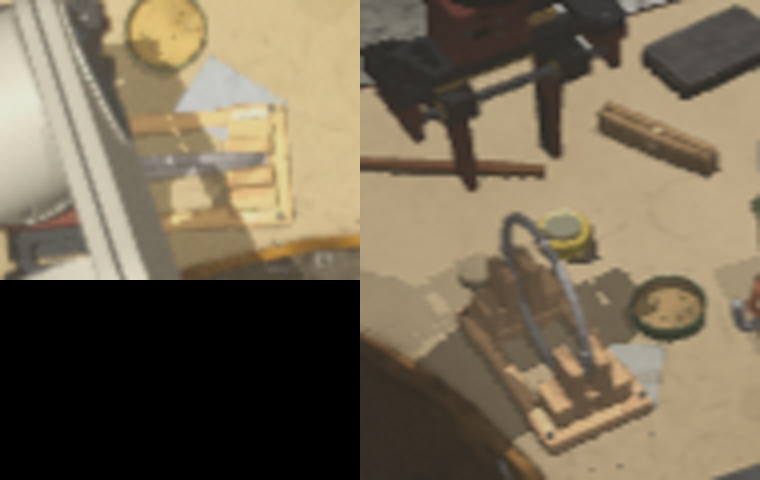

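The fingers straddle the ring plane above the rim, with a clear path down. Descending.

Call:
servo_tool --pt "0 0 0.005 -0.033 0.01 0.12 50" --pt "0 0 0.007 -0.033 0.01 0.25 40" --pt "0 0 0.007 -0.033 0.01 0.345 30" --pt "0 0 0.007 -0.033 0.01 0.345 24" --pt "0 0 0.007 -0.033 0.01 0.345 20" --pt "0 0 0.007 -0.033 0.01 0.345 20"

```text
t: 2.33
ee_pos: [456.7, 237.2, 117.4]
orientation: [2.091, 2.344, 0.003]
ft_force: [0.3, -0.3, -0.3]
width: 19.9
grasp_force: 0.0
```

```bash
python3 -c "
from h import *
mv([456,237,116],6.6)"
```

```text
yaw now 6.542132378898899 [456.7 237.2 117.4] 2.325 [ 0.29 -0.33 -0.32]
[ 0.001 -0.    -0.001] [-0.    -0.004  0.007] 1.6293679904404679
```

Close on the rim.

Call:
servo_tool --pt "0 0 0 0 0 0 14" --pt "0 0 0 0 0 0 10" --pt "0 0 0 0 0 0 5" --pt "0 0 0 0 0 0 5" --pt "0 0 0 0 0 0 5"

```text
t: 2.95
ee_pos: [456.5, 236.6, 116.6]
orientation: [2.092, 2.344, 0.001]
ft_force: [-0.0, -0.1, 2.8]
width: 7.2
grasp_force: 30.0
```

Call:
servo_tool --pt "0 0 0 0 0 -0.03 5" --pt "0 0 0 0 0 -0.1 5" --pt "0 0 0 0 0 -0.2 5" --pt "0 0 0 0 0 -0.32 5" --pt "0 0 0 0 0 -0.45 5" --pt "0 0 0 0 0 -0.55 5" --pt "0 0 0 0 0 -0.6 5" --pt "0 0 0 0 0 -0.6 5"

```text
t: 3.95
ee_pos: [456.5, 236.7, 237.2]
orientation: [2.091, 2.344, 0.002]
ft_force: [0.2, 0.1, -1.1]
width: 7.2
grasp_force: 30.0
```

```bash
python3 -c "
from h import *
o=ctrl.get_obs();print(o['width'],o['grasp_force'],o['moment'])
mv([465,60,242],-1.65)"
```

```text
7.206653013912685 29.99878540635109 [-0.01057644  0.05477161  0.04228395]
yaw now 6.5046748633182165 [456.5 236.7 237.2] 3.95 [ 0.15  0.11 -1.11]
[ 0.001 -0.     0.095] [-0.882 -0.058 -0.024] 176.92203453395848
```

Call:
servo_tool --pt "0 0 0.01 -0.06 -0.004 0 5" --pt "0 0 0.02 -0.18 -0.012 0 5" --pt "0 0 0.04 -0.34 -0.022 -0.01 5" --pt "0 0 0.06 -0.52 -0.034 -0.015 5" --pt "0 0 0.08 -0.7 -0.046 -0.02 5" --pt "0 0 0.09 -0.84 -0.056 -0.024 5" --pt "0 0 0.095 -0.94 -0.062 -0.024 5" --pt "0 0 0.095 -0.98 -0.064 -0.024 5" --pt "0 0 0.095 -0.98 -0.064 -0.024 5" --pt "0 0 0.095 -0.98 -0.064 -0.024 5"

```text
t: 5.2
ee_pos: [465.6, 40.8, 241.0]
orientation: [-2.253, -2.189, 0.0]
ft_force: [0.2, 0.4, -1.7]
width: 7.3
grasp_force: 30.0
```

Run:
```python
from h import *
mv([462,19,242],-1.65)
for n in("top","scene"):
    im,d,P=cloud(n); np.savez(f"{n}2.npz",im=im,d=d,P=P)
    tcp=ctrl.get_obs()["ee_pos"]
    u0,u1,v0,v1=(290,370,180,250) if n=="top" else (240,370,90,265)
    m=(d>0)&(abs(P[...,0]-tcp[0])<14)&(P[...,1]<tcp[1]-12)&(P[...,1]>-90)&(P[...,2]>100)&(P[...,2]<300)
    r=P[m]; print(n,len(r)); 
    for _ in range(3):
        c=r.mean(0); w=np.linalg.svd(r-c)[2][2]; w*=np.sign(w[0]); e=(r-c)@w; r=r[abs(e)<4]
    y=np.cross([0,0,1],w);y/=np.linalg.norm(y); z=np.cross(w,y)
    a,b=(r-c)@y,(r-c)@z; s=np.linalg.lstsq(np.c_[2*a,2*b,np.ones(len(a))],a*a+b*b,rcond=None)[0]; C=c+y*s[0]+z*s[1]
    print("yaw",np.degrees(np.arctan2(w[1],w[0])),"lean",np.degrees(np.arcsin(w[2])),"C-tcp",C-tcp,np.sqrt(s[2]+s[0]**2+s[1]**2),r.min(0),r.max(0))
    cv2.imwrite(f"pics/{n}2.png",cv2.resize(im[v0:v1,u0:u1],None,fx=3,fy=3,interpolation=2)[...,::-1])
```

```text
yaw now -1.6417607961246665 [465.6  40.8 241. ] 5.2 [ 0.17  0.43 -1.73]
[-0. -0.  0.] [-0.109 -0.015 -0.005] 22.088008481315732
top 0<stdin>:10: RuntimeWarning: Mean of empty slice.
  ret = um.true_divide(
<stdin>:11: RuntimeWarning: invalid value encountered in divide
Traceback (most recent call last):
ValueError: zero-size array to reduction operation minimum which has no identity
```

Call:
servo_tool --pt "0 0 0 -0.05 0 0 5" --pt "0 0 0 -0.1 0 0 5" --pt "0 0 0 -0.107 0 0 5" --pt "0 0 0 -0.107 0 0 5"

```text
t: 5.75
ee_pos: [465.2, 18.7, 241.3]
orientation: [2.254, 2.188, 0.0]
ft_force: [-0.2, 0.6, -1.6]
width: 7.1
grasp_force: 30.0
```

```bash
cat > s.py <<'E'
from h import *
import sys
def look(tag,crop=(270,360,130,255)):
    im,d,P=cloud("scene"); np.savez(f"scene{tag}.npz",im=im,d=d,P=P)
    tcp=ctrl.get_obs()["ee_pos"]; u0,u1,v0,v1=crop
    m=(d>0)&(abs(P[...,0]-tcp[0])<14)&(P[...,1]<tcp[1]-12)&(P[...,1]>-100)&(P[...,2]>90)&(P[...,2]<tcp[2]+40)
    r=P[m]
    for _ in range(3):
        c=r.mean(0); w=np.linalg.svd(r-c)[2][2]; w*=np.sign(w[0]); e=(r-c)@w; r=r[abs(e)<4]
    y=np.cross([0,0,1],w);y/=np.linalg.norm(y); z=np.cross(w,y)
    a,b=(r-c)@y,(r-c)@z; s=np.linalg.lstsq(np.c_[2*a,2*b,np.ones(len(a))],a*a+b*b,rcond=None)[0]; C=c+y*s[0]+z*s[1]
    print(len(r),"yaw",np.degrees(np.arctan2(w[1],w[0])),"lean",np.degrees(np.arcsin(w[2])),"tcp",tcp,"C-tcp",C-tcp,np.sqrt(s[2]+s[0]**2+s[1]**2),r.min(0),r.max(0))
    cv2.imwrite(f"pics/scene{tag}.png",cv2.resize(im[v0:v1,u0:u1],None,fx=4,fy=4,interpolation=2)[...,::-1])
E
python3 - <<'E'
from s import *
look("3")
# hook y in scene cam
A=np.load("scene0.npz"); q=A["P"][170:245,315:360].reshape(-1,3)
for x0,x1,z0,z1 in((514,524,225,262),(526,545,240,262),(545,572,215,235),(575,592,100,200),(575,592,236,250)):
    k=q[(q[:,0]>x0)&(q[:,0]<x1)&(q[:,2]>z0)&(q[:,2]<z1)]; print(x0,x1,len(k),np.median(k,0),k.min(0),k.max(0))
E
```

```text
203 yaw -2.172217484538694 lean -0.6549403381258134 tcp [465.17138184  18.86642066 241.31016456] C-tcp [ -2.68834837 -30.85016696 -39.42002612] 67.44317912205088 [456.75500519 -82.29325422 130.7885516 ] [467.55005093   6.43252007 272.49522659]
514 524 24 [519.18945214 -13.98853156 240.76417171] [514.3513225  -17.56070528 225.04448954] [523.0724166  -10.56203144 251.58256481]
526 545 24 [531.2531734  -12.66080548 253.36504026] [527.42164493 -18.76486218 240.97979339] [540.10003099  -8.94076989 261.43803635]
545 572 39 [555.32834475 -14.703013   225.38517413] [545.23771646 -23.03033847 216.04263052] [571.3922241   -8.68813596 230.94144924]
575 592 104 [581.15336993 -18.11230272 151.16950854] [577.18769043 -22.39586666 100.12269384] [588.58806182  -9.83119303 199.53427462]
575 592 19 [581.9201869  -16.80261665 241.51143306] [575.83527186 -22.221676   236.36044032] [588.57774266  -7.7087591  247.91914116]
```

View pics/scene3.png

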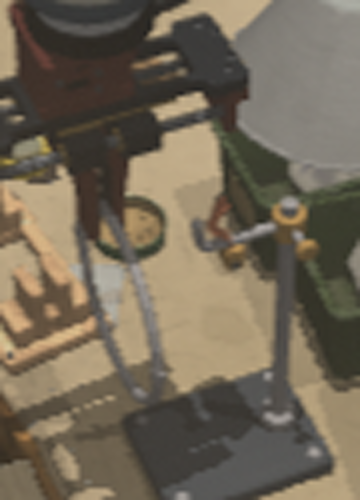

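The ring hangs square, its bar about 14 mm above the tip. I'll pass it over the tip.

Call:
servo_tool --pt "0 0 0 0 0.03 0 5" --pt "0 0 0 0 0.08 0 5" --pt "0 0 0 0 0.14 0 5" --pt "0 0 0 0 0.2 0 5" --pt "0 0 0 0 0.26 0 5" --pt "0 0 0 0 0.31 0 5" --pt "0 0 0 0 0.332 0 5" --pt "0 0 0 0 0.332 0 5" --pt "0 0 0 0 0.332 0 5"

```text
t: 6.92
ee_pos: [531.1, 17.0, 241.2]
orientation: [-2.253, -2.189, 0.0]
ft_force: [-0.5, -0.7, -1.2]
width: 6.9
grasp_force: 30.0
```

Run:
```python
from s import *
look("4")
A=np.load("scene4.npz");B=A["im"][165:230,305:350]; cv2.imwrite("pics/z4.png",cv2.resize(B,None,fx=9,fy=9,interpolation=2)[...,::-1])
mv([531.5,17,230],-1.65)
```

```text
225 yaw -2.919815701008859 lean -0.6048744431921932 tcp [531.12973109  17.04801995 241.25647358] C-tcp [ -2.35691432 -37.44690808 -40.89105793] 62.256015112896364 [522.4673476  -84.52705829 126.99594035] [533.56860125   3.85287565 273.2058251 ]
yaw now -1.6617275304932184 [531.1  17.  241.3] 6.975 [ 0.58  0.5  -1.01]
[-0. -0. -0.] [-0.     0.002  0.056] 11.262664094148505
```

View pics/z4.png

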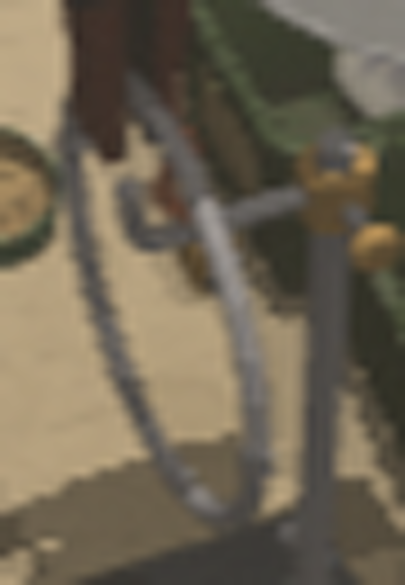

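The tip is inside the hoop at about (130,195) and the bar is above the mouth. Lowering to just above the tip's height, then feeling downward.

Call:
servo_tool --pt "0 0 0 0 0 0.015 5" --pt "0 0 0 0 0 0.04 5" --pt "0 0 0 0 0 0.06 5" --pt "0 0 0 0 0 0.06 5" --pt "0 0 0 0 0 0.06 5"

```text
t: 7.6
ee_pos: [531.3, 17.0, 229.1]
orientation: [-2.253, -2.189, 0.001]
ft_force: [-0.7, 0.0, -2.0]
width: 7.2
grasp_force: 30.0
```

Call:
servo_tool --pt "0 0 0 0 0 0.01 5" --pt "0 0 0 0 0 0.015 5" --pt "0 0 0 0 0 0.015 5"

```text
t: 7.98
ee_pos: [531.4, 17.1, 226.2]
orientation: [-2.253, -2.189, 0.0]
ft_force: [-1.6, 0.3, -0.3]
width: 7.1
grasp_force: 30.0
```

Call:
servo_tool --pt "0 0 0 0 0 0.01 5" --pt "0 0 0 0 0 0.015 5" --pt "0 0 0 0 0 0.015 5"

```text
t: 8.35
ee_pos: [531.3, 17.0, 223.2]
orientation: [-2.253, -2.189, 0.001]
ft_force: [-2.7, 0.5, 0.3]
width: 6.9
grasp_force: 30.0
```

Call:
servo_tool --pt "0 0 0 0 -0.004 0.005 5" --pt "0 0 0 0 -0.006 0.01 5" --pt "0 0 0 0 -0.006 0.01 5"

```text
t: 8.72
ee_pos: [530.1, 17.1, 221.2]
orientation: [-2.253, -2.189, 0.0]
ft_force: [-2.7, 0.6, 1.9]
width: 7.0
grasp_force: 30.0
```

Call:
servo_tool --pt "0 0 0 0 0 0.005 5" --pt "0 0 0 0 0 0.01 5" --pt "0 0 0 0 0 0.01 5"

```text
t: 9.1
ee_pos: [530.2, 17.1, 219.2]
orientation: [-2.253, -2.189, 0.0]
ft_force: [-4.0, -0.6, 3.2]
width: 7.3
grasp_force: 30.0
```

Call:
servo_tool --pt "0 0 0 0 -0.003 0.004 5" --pt "0 0 0 0 -0.003 0.006 5" --pt "0 0 0 0 -0.003 0.006 5"

```text
t: 9.48
ee_pos: [529.6, 17.1, 218.0]
orientation: [-2.253, -2.189, 0.0]
ft_force: [-3.7, -0.1, 3.3]
width: 7.3
grasp_force: 30.0
```

Call:
servo_tool --pt "0 0 0 0 0 0.004 5" --pt "0 0 0 0 0 0.006 5" --pt "0 0 0 0 0 0.006 5"

```text
t: 9.85
ee_pos: [529.6, 17.1, 216.9]
orientation: [-2.253, -2.189, 0.0]
ft_force: [-4.9, 0.3, 4.0]
width: 7.3
grasp_force: 30.1
```

Call:
servo_tool --pt "0 0 0 0 -0.003 0.003 5" --pt "0 0 0 0 -0.003 0.006 5" --pt "0 0 0 0 -0.003 0.006 5"

```text
t: 10.22
ee_pos: [528.9, 17.1, 215.3]
orientation: [-2.253, -2.189, 0.001]
ft_force: [-3.9, 1.2, 1.0]
width: 7.1
grasp_force: 30.0
```

Call:
servo_tool --pt "0 0 0 0 0 0.003 5" --pt "0 0 0 0 0 0.006 5" --pt "0 0 0 0 0 0.006 5"

```text
t: 10.6
ee_pos: [529.0, 17.1, 214.2]
orientation: [-2.253, -2.189, 0.0]
ft_force: [-4.1, -0.6, -0.6]
width: 7.1
grasp_force: 30.0
```

Run:
```python
from s import *
look("5")
o=ctrl.get_obs(); print(o["ft_force"],o["moment"])
A=np.load("scene5.npz");B=A["im"][165:230,305:350]; cv2.imwrite("pics/z5.png",cv2.resize(B,None,fx=9,fy=9,interpolation=2)[...,::-1])
```

```text
185 yaw -3.2503040713956914 lean -0.8191965108515872 tcp [529.03845629  17.11487664 214.24324211] C-tcp [ -2.67610375 -32.02141673 -39.73918409] 66.6781022653292 [519.7649958  -85.69959785 103.45179811] [530.92096152   5.05368854 245.91248536]
[-3.23418282 -0.31193239 -0.8200941 ] [ 0.00749593  0.56073291 -0.0847956 ]
```

View pics/z5.png

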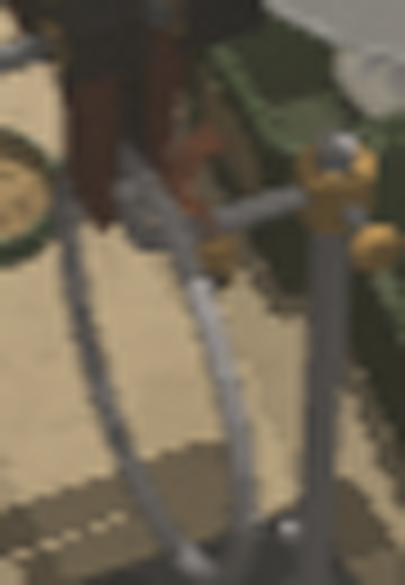

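The push has fallen off, so the bar is passing the knee and sits between tip and spring. Continuing down to the firm bottom.

Call:
servo_tool --pt "0 0 0 0 0 0.005 5" --pt "0 0 0 0 0 0.01 5" --pt "0 0 0 0 0 0.01 5"

```text
t: 11.02
ee_pos: [529.2, 17.1, 212.3]
orientation: [2.253, 2.189, 0.0]
ft_force: [-1.3, 0.3, -3.6]
width: 7.0
grasp_force: 30.0
```

Call:
servo_tool --pt "0 0 0 0 0 0.005 5" --pt "0 0 0 0 0 0.01 5" --pt "0 0 0 0 0 0.01 5"

```text
t: 11.4
ee_pos: [529.4, 17.1, 210.5]
orientation: [2.253, 2.189, 0.001]
ft_force: [-1.3, -0.1, -2.4]
width: 7.3
grasp_force: 30.0
```

Call:
servo_tool --pt "0 0 0 0 0.003 0.005 5" --pt "0 0 0 0 0.003 0.01 5" --pt "0 0 0 0 0.003 0.01 5"

```text
t: 11.78
ee_pos: [529.9, 17.1, 208.4]
orientation: [2.253, 2.189, 0.0]
ft_force: [-0.9, 0.4, -1.8]
width: 7.0
grasp_force: 30.0
```

Call:
servo_tool --pt "0 0 0 0 0 0.005 5" --pt "0 0 0 0 0 0.008 5" --pt "0 0 0 0 0 0.008 5"

```text
t: 12.15
ee_pos: [530.0, 17.1, 207.0]
orientation: [2.253, 2.189, 0.001]
ft_force: [1.6, 0.2, -1.1]
width: 7.0
grasp_force: 30.0
```

Call:
servo_tool --pt "0 0 0 0 0.003 0.004 5" --pt "0 0 0 0 0.004 0.006 5" --pt "0 0 0 0 0.004 0.006 5"

```text
t: 12.52
ee_pos: [530.7, 17.0, 205.9]
orientation: [2.253, 2.189, 0.0]
ft_force: [-0.4, -1.1, 1.1]
width: 7.3
grasp_force: 30.0
```

Call:
servo_tool --pt "0 0 0 0 0 0.004 5" --pt "0 0 0 0 0 0.006 5" --pt "0 0 0 0 0 0.006 5"

```text
t: 12.9
ee_pos: [530.8, 17.0, 205.0]
orientation: [2.253, 2.189, 0.001]
ft_force: [-1.9, 0.5, 5.8]
width: 7.1
grasp_force: 30.0
```

Firm bottom felt at TCP z of about 206, which matches the expected seat. I'll relieve the press and open.

Call:
servo_tool --pt "0 0 0 0 0 -0.003 5" --pt "0 0 0 0 0 -0.004 5" --pt "0 0 0 0 0 -0.004 8" --pt "0 0 0 0 0 -0.004 12" --pt "0 0 0 0 0 -0.004 18" --pt "0 0 0 0 0 -0.004 26" --pt "0 0 0 0 0 -0.004 30" --pt "0 0 0 0 0 -0.004 30"

```text
t: 13.9
ee_pos: [530.5, 17.1, 205.3]
orientation: [-2.253, -2.189, 0.0]
ft_force: [-0.0, 0.3, 0.2]
width: 29.8
grasp_force: 0.0
```

Call:
servo_tool --pt "0 0 0 0 0 -0.03 30" --pt "0 0 0 0 0 -0.1 30" --pt "0 0 0 0 0 -0.2 30" --pt "0 0 0 0 0 -0.32 30" --pt "0 0 0 0 0 -0.45 30" --pt "0 0 0 0 0 -0.55 30" --pt "0 0 0 0 0 -0.6 30" --pt "0 0 0 0 0 -0.6 30"

```text
t: 14.9
ee_pos: [530.8, 17.1, 326.2]
orientation: [2.253, 2.188, 0.002]
ft_force: [0.1, -0.0, -0.0]
width: 29.9
grasp_force: 0.0
```

Call:
servo_tool --pt "0 0 0 0.1 -0.1 0 30" --pt "0 0 0 0.25 -0.25 0 30" --pt "0 0 0 0.4 -0.4 0 30" --pt "0 0 0 0.5 -0.5 0 30" --pt "0 0 0 0.55 -0.55 0 30" --pt "0 0 0 0.55 -0.55 0 30"

```text
t: 15.65
ee_pos: [423.5, 130.4, 325.0]
orientation: [-2.252, -2.19, 0.001]
ft_force: [0.4, -0.7, -0.4]
width: 29.9
grasp_force: 0.0
```

Run:
```python
from s import *
im,d,P=cloud("scene"); B=im[160:230,300:360]; cv2.imwrite("pics/z6.png",cv2.resize(B,None,fx=8,fy=8,interpolation=2)[...,::-1])
o=ctrl.get_obs(); print(o["t"],o["ee_pos"])
q=P[160:235,300:350].reshape(-1,3); r=q[(q[:,0]>510)&(q[:,0]<545)&(q[:,2]>85)&(abs(q[:,1]+14)<80)&(abs(q[:,1]+14)>9)&(q[:,2]<240)]
for _ in range(3):
    c=r.mean(0); w=np.linalg.svd(r-c)[2][2]; w*=np.sign(w[0]); e=(r-c)@w; r=r[abs(e)<4]
a,b=r[:,1],r[:,2]; s=np.linalg.lstsq(np.c_[2*a,2*b,np.ones(len(a))],a*a+b*b,rcond=None)[0]
print(len(r),c,w,s[:2],np.sqrt(s[2]+s[0]**2+s[1]**2))
```

```text
15.7 [424.03362621 130.11049068 325.09638575]
275 [526.96369217 -18.242996   169.23799548] [ 0.99912445 -0.03914685 -0.01475984] [-14.07215378 166.94360732] 67.69591389837461
```

View pics/z6.png

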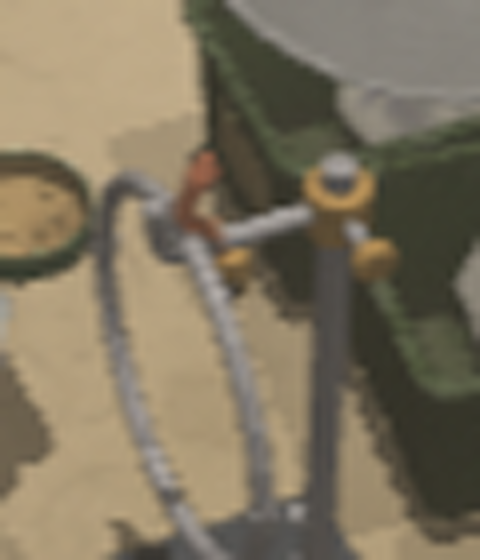

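The ring hangs in the hook with the bar under the copper knee near (190,235). Its centre height of about 164 to 167 matches seated, and the spring is back upright. I'll let it settle briefly, then hand in.

Call:
servo_tool --pt "0 0 0 0 0 0 30" --pt "0 0 0 0 0 0 30" --pt "0 0 0 0 0 0 30" --pt "0 0 0 0 0 0 30" --pt "0 0 0 0 0 0 30" --pt "0 0 0 0 0 0 30" --pt "0 0 0 0 0 0 30" --pt "0 0 0 0 0 0 30"

```text
t: 16.7
ee_pos: [423.7, 130.2, 325.3]
orientation: [2.253, 2.189, 0.0]
ft_force: [0.5, 0.2, -0.3]
width: 30.1
grasp_force: 0.0
```

```bash
python3 -c "
from workcell import ctrl
print(ctrl.close_job())"
```

```text
the job is handed in; nothing more can be done
None
```

The neck ring hangs on the J-hook: I felt it snap past the spring's knee and meet the firm bottom (about 7.5 N at most), then let go, drew back and handed the job in at about 17 s; the hand-in returned no verdict.

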